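# Stand the tall logbook binder on the sloped reading stand

## Robot

A 6-joint arm with a two-finger parallel gripper is mounted at the origin on the work surface. World frame = base frame: x ahead of the robot, y to its left, z up, the work surface at z = 0. Lengths are in m, angles in rad, forces in N, time in s.
With the tool pointing down it reaches from about 0.275 to 0.875 m from the base axis. Payload 12.5 kg.
Tool frame: the origin (TCP) lies on the centre line of the jaws, within the pads' length; the fingertips stand r.finger_overhang ahead of it and the grasp point (between the pads) lies 3 mm ahead of it (r.finger_overhang is the distance from the TCP to the fingertips, in m); z points along the fingers, y is the direction in which the jaws open and shut (so a half turn about z gives the same grasp; the last joint's range is limited). The gripper opens to 85 mm and grips with 20 to 120 N. Pads are 22 mm wide; open, the fingers measure 114 mm over their backs; the gripper's body (76 mm by 85 mm) begins 54 mm behind the grasp point. The pads swing forward as they close: fully open they stand 13 mm farther back than shut.
Start: joints at [1.261, 0.351, 1.652, -0, 1.139, -0.085], TCP at [0.123, 0.536, 0.253] pointing down, gripper open.
Joint ranges: [-2.75, 2.75], [-0.79, 2.1], [0.01, 2.65], [-1.57, 4.71], [0.07, 3.14], [-2.87, 2.87]. Speed limits (rad/s): [2.22, 2.22, 2.79, 3.14, 3.14, 3.14].

## Interface

Orientations are given as a unit quaternion [x, y, z, w].
In Python, from cell import r, optics gives the robot as it stands. The module is installed in compiled form; this text tells all that it offers. Calls block until the motion is done:
- r.move_to(position, orientation): joint-space move of the TCP to a pose.
- r.move_linear(position, rot=None, vel=0.15): straight line of the TCP; rot=None keeps the orientation; vel is the mean speed in m/s.
- r.set_joints(angles): joint-space move.
- r.set_gripper(opening, squeeze=None): opening from 0.0 (shut) to 1.0 (fully open); squeeze is the grip in N (None keeps the last); returns when the fingers have stopped.
- r.sleep(seconds).
- r.inverse_kinematics(position, orientation): joint angles nearest the present ones, or None.
- optics.get_image(name): name is "scene" or "top" or "wrist"; returns a dict with "pixels" (384x512x3 uint8, red, green, blue), "depth" (384x512 float32, m along the optical axis (not along the pixel's ray), 0 where there is no reading), "fx", "fy", "cx", "cy" (pixels), "D" ([k1, k2, p1, p2, k3] as OpenCV has them; the pictures are not rectified), "camera_from_world" (4x4, takes a point from world to camera coordinates); the wrist camera has in their place "mount" (4x4, takes a point from camera to tool coordinates, whose origin is the TCP and whose axes are the flange's). Camera axes: x right, y down, z forward; pixel columns grow to the right and rows downward; lengths in m; the calibration is good to about 2 mm. A picture is of the moment at which its call begins: read the wrist's pose just before it.
A pose or a line that the arm cannot do raises r.PlanningError and nothing moves.
- r.hand_in(): hands the job in, once; it reports no verdict.
Readings, each from a call of its own:
- r.current_t(): time.
- r.current_q(): joint angles.
- r.current_qvel(): joint speeds.
- r.current_effort(): joint torques, N m.
- r.current_tool_pos(): TCP position.
- r.current_ee_rot(): TCP orientation.
- r.current_contact_force(): force on the tool from outside, world axes, zero at the start.
- r.current_torque(): the same for the moment, N m.
- r.current_opening(): opening from 0.0 (shut) to 1.0 (fully open).
Only numpy, scipy, OpenCV 4.12 (cv2) and the standard library are available. Lean on these libraries where they do the work, as an engineer would, in place of code of your own. Each camera call takes 0.05 s, during which the arm holds its last target. There are 200 camera calls.

## Task

Take the one tall binder out of the packed row on the bench rack: tip it outward by its top first, with its foot still in the rack, then lift it out. Stand it on its foot on the narrow raised ledge of the reading stand, centred along the ledge and leaning flat against the sloped backrest, lowering it all the way onto the ledge before letting go, and leave the four short binders standing in the rack and the other things on the bench undisturbed.

Things in the scene. Friction and masses are not known exactly. Their poses are not given: they have to be found in the camera images.
- tall: the tall binder: grey covers, paper label on the spine, 115 deep (x) x 32 thick (y) x 200 tall (z), about 0.4 kg, loose, centre of mass in its middle. Origin: centre of its underside; x points from the spine (at -57.5) to the open edge, z up. Starts upright in any slot of the rack, spine to the rack's front, 45 taller than the short binders beside it; gaps about 2.
- tall_foot (a point): centre of the underside of the tall binder (same point as its origin).
- tall_top (a point): centre of the top face of the tall binder, 200 above its foot.
- short1: short binder, upright in the rack, same grey covers: 115 deep (x) x 32 thick (y) x 155 tall, about 0.33 kg, loose. Origin: centre of its underside; x away from the spine, z up. It stays in the rack.
- short2: short binder, upright in the rack, same grey covers: 115 deep (x) x 32 thick (y) x 155 tall, about 0.33 kg, loose. Origin: centre of its underside; x away from the spine, z up. It stays in the rack.
- short3: short binder, upright in the rack, same grey covers: 115 deep (x) x 32 thick (y) x 155 tall, about 0.33 kg, loose. Origin: centre of its underside; x away from the spine, z up. It stays in the rack.
- short4: short binder, upright in the rack, same grey covers: 115 deep (x) x 32 thick (y) x 155 tall, about 0.33 kg, loose. Origin: centre of its underside; x away from the spine, z up. It stays in the rack.
- rack: fixed grey bench rack, 150 deep (x) x 192 wide (y). Origin: centre of its underside on the bench; open front faces its -x, to the robot. Binders stand on its base board, 15 thick, in five slots 34 apart in y. Front lip 10 high above the board, 6 thick, its inner face at x = -64.5, about 7 before the spines. Bookends 8 thick at y = +-92 rise 105 above the board, at the rear (x 20 to 70) up to the shelf.
- rack_shelf (a point): middle of the lower front edge of the rack's narrow overhead shelf, at x = 18, z = 260 in the rack's frame. The shelf goes back to x = 75 and is 14 thick. It is 45 above the tall binder's top, which so cannot be lifted straight out but tips out freely under it; nothing is above the front of the row.
- stand: fixed dark steel foot of the reading stand, plate 150 x 150 x 12 with two struts. Origin on the bench; its plate is centred 12 towards +y. The open side of the stand faces its -y, the backrest leans to its +y.
- rest: fixed aluminium ledge and backrest, tipped 25 deg about the stand's x. Origin: middle of the line where ledge and backrest meet, at y 10, z 80 in the stand's frame. x along the ledge, y into the backrest, z up its face. Ledge (plane z = 0): 150 long, 45 deep (y -45 to 0), front lip 12 high, 5 thick. Backrest face (plane y = 0): 120 wide, 115 high, so the seated binder projects 85 above it.
- bottle: bystander: white capped bottle, 64 diameter, 165 high, origin under its centre.
- jar: bystander: amber jar, 72 diameter, 85 high, origin under its centre.
- beaker: bystander: open glass beaker, 72 diameter, 95 high, origin under its centre.
- tall_edge (a point): middle of the front edge of the tall binder's underside, below the spine (57.5 in front of its origin, -x).
There are look-alikes about, which are no part of the job. What is shaped like the short1 but blue or green is not meant.

How it is judged:
On the way, in this order (a step that is already met when the one before it is completed fails the run):
1. the tall binder is tipped outward by 0.2 rad or more, its front lower edge still in the rack and no more than 25 mm above the board (angle between tall's own z axis and vertical above 0.2 rad and x of tall_top in the frame of rack below -0.03 m and z of tall_edge in the frame of rack below 0.04 m and x of tall_edge in the frame of rack above -0.09 m), for 0.1 s.
2. its foot is lowered onto the ledge (within 10 mm of its plane, 30 mm of its middle), leaning within 0.25 rad of the backrest, while the fingers still hold it (z of tall_foot in the frame of rest between -0.008 and 0.01 m and x of tall_foot in the frame of rest between -0.03 and 0.03 m and y of tall_foot in the frame of rest between -0.036 and -0.01 m and angle between the z axis of tall and the z axis of rest, either way round below 0.25 rad and contact force between the fingers and tall above 1 N), for 0.1 s.
At the end, for the whole second after the job is handed in: Tall binder at rest on its foot on the ledge: foot centre within 30 mm of the ledge's middle, 10 mm of its plane, 10-36 mm off the backrest; slope within 0.10 rad, cover parallel to the backrest within 0.12 rad. Short binders within 35 mm of their starts, within 0.2 rad of upright (z of tall_foot in the frame of rest between -0.008 and 0.01 m and x of tall_foot in the frame of rest between -0.03 and 0.03 m and y of tall_foot in the frame of rest between -0.036 and -0.01 m and angle between the z axis of tall and the z axis of rest, either way round below 0.1 rad and angle between the y axis of tall and the y axis of rest, either way round below 0.12 rad and linear speed of tall below 0.02 m/s and angular speed of tall below 0.1 rad/s and angle between each of short1, short2, short3, short4's own z axis and vertical below 0.2 rad and distance of each of short1, short2, short3, short4 from where it was at the start of the episode below 0.035 m); the robot touches nothing.
It fails at once if bottle, jar or beaker moved more than 30 mm or tipped more than 0.5 rad (distance of any of bottle, jar, beaker from where it was at the start of the episode above 0.03 m or angle between any of bottle, jar, beaker's own z axis and vertical above 0.5 rad).
It fails at once if a short binder tipped more than 0.5 rad or moved more than 60 mm (distance of any of short1, short2, short3, short4 from where it was at the start of the episode above 0.06 m or angle between any of short1, short2, short3, short4's own z axis and vertical above 0.5 rad).
It also fails if it takes over 45 s, if anything falls off the work surface, if the arm or the gripper's body presses on something with over 40 N, if the wrist force passes 120 N, or if a joint passes its speed limit or range.

## Working session

There is one attempt and no reset: what is moved stays moved. The work goes in short steps, each a Python script; the robot and the scene stay as the last script left them, time stands still between calls to the robot, and variables do not carry over. Pictures are saved under pics/ and viewed, on a budget of 10 in all, crops included, one or two more only if the job needs it, and the job is handed in when it is done.

```bash
mkdir -p pics; ls; python3 - <<'E'
from cell import r, optics
import cv2, numpy as np
for n in("scene","top"):
    im=optics.get_image(n); np.savez(f"{n}.npz",**im)
    cv2.imwrite(f"pics/{n}0.png",im["pixels"][:,:,::-1])
    print(n,im["fx"],im["fy"],im["cx"],im["cy"],im["D"],np.linalg.inv(im["camera_from_world"]).round(3).tolist(),(im["depth"]>0).mean())
print(r.current_t(),r.current_tool_pos(),r.current_ee_rot(),r.finger_overhang,r.current_opening())
print(optics.get_image("wrist")["mount"])
E
```

```text
pics
scene 374.7750171360442 374.7750171360442 253.3777450474207 192.1784557189039 [-0.10408233  0.          0.          0.          0.        ] [[-0.712, 0.435, -0.551, 1.377], [0.702, 0.417, -0.577, 0.808], [-0.021, -0.798, -0.602, 1.027], [0.0, 0.0, 0.0, 1.0]] 0.9960428873697916
top 470.1099598484205 470.1099598484205 257.0971063377082 192.33173241288492 [-0.11136028  0.          0.          0.          0.        ] [[-0.009, -0.998, 0.066, 0.505], [-1.0, 0.009, -0.005, -0.01], [0.004, -0.066, -0.998, 1.657], [0.0, 0.0, 0.0, 1.0]] 0.9959259033203125
0.1 [0.12249338 0.53591139 0.25284406] [ 1.12171633e-01  9.93688718e-01 -4.93867170e-04 -1.14423853e-04] 0.022 0.9998413368426323
[[-8.06816481e-04 -9.58075577e-01 -2.86514465e-01  7.39376038e-02]
 [ 9.99999602e-01 -8.81905496e-04  1.33033271e-04  3.17868166e-04]
 [-3.80134610e-04 -2.86514244e-01  9.58075907e-01 -1.19500819e-01]
 [ 0.00000000e+00  0.00000000e+00  0.00000000e+00  1.00000000e+00]]
```

View pics/scene0.png

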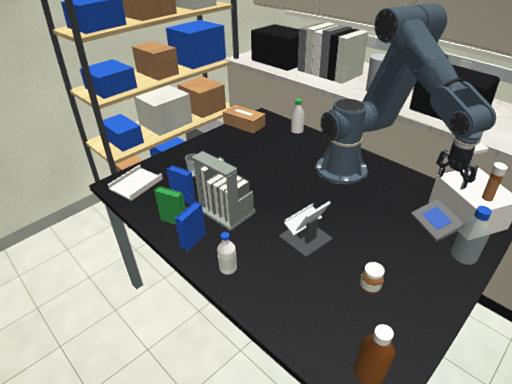

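View pics/top0.png

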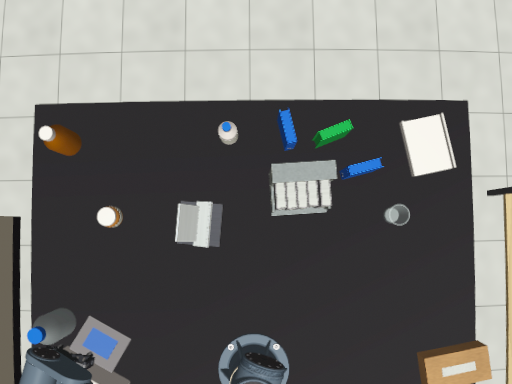

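The top view shows the rack at px (270-338, 158-217), the stand at (175-222, 200-247), the bottle at (228,132), the jar at (110,217) and the beaker at (397,215). Next I'll turn depth into world points.

```bash
cat > h.py <<'E'
import numpy as np, cv2
def cloud(im, T=None):
    K=np.array([[im["fx"],0,im["cx"]],[0,im["fy"],im["cy"]],[0,0,1.]])
    v,u=np.mgrid[0:384,0:512]
    n=cv2.undistortPoints(np.stack([u,v],-1).reshape(-1,1,2).astype(np.float32),K,np.array(im["D"])).reshape(384,512,2)
    d=im["depth"][...,None]; P=np.concatenate([n*d,d],-1)
    if T is None: T=np.linalg.inv(im["camera_from_world"])
    W=P@T[:3,:3].T+T[:3,3]; W[im["depth"]<=0]=np.nan
    return W
E
python3 - <<'E'
from h import *
t=dict(np.load("top.npz"));W=cloud(t)
np.set_printoptions(linewidth=250,suppress=True)
print("rack z mm");print((W[152:222:3,264:344:3,2]*1000).round())
print("stand z mm");print((W[196:252:3,168:230:3,2]*1000).round())
for p in[(152,264),(222,344),(196,168),(252,230)]:
    K=0;print(p,W[p[0],p[1]].round(3))
c=t["pixels"][160:340:1];
up=cv2.resize(t["pixels"][150:255,165:345,::-1],None,fx=4.4,fy=4.4,interpolation=cv2.INTER_CUBIC);cv2.imwrite("pics/topcrop.png",up)
E
```

```text
rack z mm
[[  0.   5.  -2.   1.   3.  -2.   7.  -9.   6.   5.   4.  13.   7.   5.   3.   2.   1.  -0.   1.   5.   8.  -4.   4.   8.  -1.   7.  -4.]
 [  6.   3.  -2.   5.  -4.   1.  -3.   6.  -2.   3.  -3.   2.   3.  -1.   4.  -2.   3.  -1.   4.  12.   0.  -4.  -3.  -1.   2.  -1.   4.]
 [  9.   2.   3.  -0.   2.   6.  -3.   5.   4.   4.  -2.   8.  13.  11.   3.   8.   3.  -0.  -0.  -1.   3.   3.   0.   3.   3.   5.   2.]
 [ -3.  -1.  -1.  -7.   3.   2.  -1.   6.   3.   9.  -3.   8.   2.   1.   2.   5. 280. 278. 276. 281. 274. 279. 278. 278.   1.  -1.   5.]
 [  8.  -5.  -0. 275. 279. 273. 276. 277. 277. 272. 275. 275. 272. 278. 279. 271. 274. 272. 275. 276. 276. 275. 272. 273.  -0.  -1.  -3.]
 [  5.   8.   2. 274. 275. 279. 279. 278. 276. 269. 273. 275. 282. 272. 275. 277. 280. 282. 276. 273. 273. 276. 275. 276.  10.   6.  -1.]
 [  4.   6.  -6. 277. 279. 272. 274. 276. 270. 275. 275. 276. 282. 277. 272. 279. 280. 278. 275. 276. 275. 277. 274. 274.   4.  -2.  59.]
 [  0.   3. 137. 277. 274. 275. 273. 275. 280. 276. 274. 272. 278. 276. 274. 277. 271. 273. 277. 274. 279. 276. 276. 278.   
[... 3716 characters left out ...]
13.  12.  15.   5.  -1.  -2.]
 [  7.   1.  -2. 182. 165. 156. 141. 124. 107.  98.  83.  88.  94. 111.  12.  14.  12.  17.   4.   9.   6.]
 [ 10.   4.   1. 181. 168. 152. 136. 124. 107.  87.  86.  82. 100. 109.  14.  11.  25.  18.   4.   6.   2.]
 [ -1.   6.   3.   1.   7.  -1.  -1.  11.  15.  79.  92.  85.  96. 113.  14.  11.  20.  12.   7.   5.   1.]
 [  1.   4.   3.   2.   2.   4.   5.   0.  -4.  -2.   7.   0.  -3. 108.  -0.   3.  -4.  -1.   5.  -3.   4.]
 [ -3.  -2.   7.  -6.   5.   5.   9.   9.  -4.   4.   7.   6.  -8.   0.   7.   8.   9.   1.   3.   1.   0.]]
(152, 264) [ 0.758 -0.044  0.   ]
(222, 344) [ 0.506 -0.325  0.001]
(196, 168) [0.604 0.297 0.002]
(252, 230) [0.405 0.078 0.003]
```

View pics/topcrop.png

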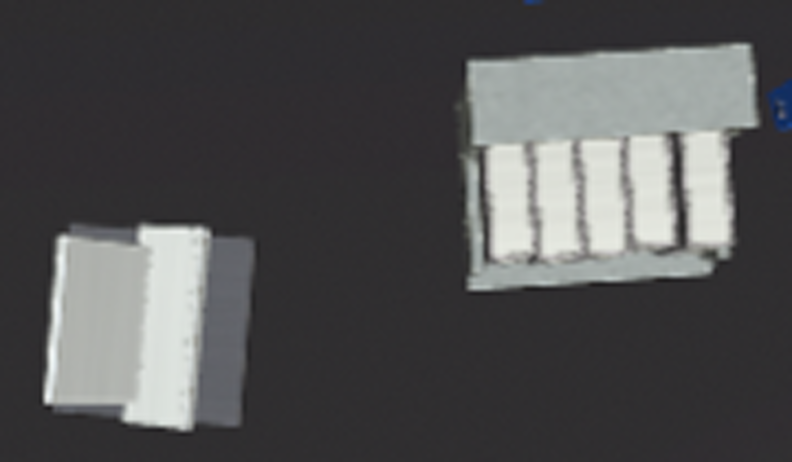

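The crop shows that the tall binder is in the rightmost slot (-y end), at crop px (707,190). The stand's ledge is on its right (-y) side and the backrest leans to +y. Next I'll fit the rack yaw, the binder top and the rest planes.

```bash
python3 - <<'E'
from h import *
np.set_printoptions(suppress=True,precision=4)
t=dict(np.load("top.npz"));s=dict(np.load("scene.npz"));W=cloud(t);S=cloud(s)
def box(P,z0,z1,x0,x1,y0,y1):
    P=P.reshape(-1,3);m=(P[:,2]>z0)&(P[:,2]<z1)&(P[:,0]>x0)&(P[:,0]<x1)&(P[:,1]>y0)&(P[:,1]<y1);return P[m]
def rect(P,n): 
    r=cv2.minAreaRect(P[:,:2].astype(np.float32)*1000);print(n,len(P),[np.round(a,1) for a in r],"z",np.median(P[:,2]).round(4))
R=(.5,.8,-.33,-.04)
rect(box(W,.262,.29,*R),"shelf top")
rect(box(W,.205,.224,*R),"tall top"); rect(box(W,.155,.182,*R),"short tops")
for nm,C in(("top",W),("scene",S)):
    P=box(C,.06,.2,.38,.62,.08,.30)
    # ransac planes
    rng=np.random.default_rng(0);rem=P;pl=[]
    for k in range(2):
        best=None
        for _ in range(600):
            a,b,c=rem[rng.choice(len(rem),3,False)];n=np.cross(b-a,c-a);l=np.linalg.norm(n)
            if l<1e-6: continue
            n/=l;m=abs((rem-a)@n)<.005
            if best is None or m.sum()>best.sum(): best=m
        Q=rem[best];c=Q.mean(0);n=np.linalg.svd(Q-c)[2][2];n*=np.sign(n[2]);pl.append((n,c));print(nm,"plane",len(Q),n,c,"std",((Q-c)@n).std())
        d=np.cross(n,[0,0,1]);d/=np.linalg.norm(d);d*=np.sign(d[0]);e=np.cross(n,d)
        print("  tilt deg",np.degrees(np.arccos(n[2])),"level dir yaw",np.degrees(np.arctan2(d[1],d[0])),"ext along level",np.percentile((Q)@d,[0.5,99.5]),"along slope",np.percentile((Q-c)@e,[.5,99.5]))
        rem=rem[~best]
    A=np.array([pl[0][0],pl[1][0]]);b=[pl[0][0]@pl[0][1],pl[1][0]@pl[1][1]]
    print("  meet point",np.linalg.lstsq(np.vstack([A,[1,0,0]]),np.array(b+[.5]),rcond=None)[0])
P=box(W,.004,.02,.38,.62,.08,.30);rect(P,"plate")
E
```

```text
shelf top 1238 [array([ 658.4, -156.5]), array([ 58., 191.]), np.float64(3.6)] z 0.2756
tall top 288 [array([ 609.9, -150.7]), array([194.3,  82. ]), np.float64(81.4)] z 0.2132
short tops 1219 [array([ 675.3, -195.3]), array([266.6, 246.5]), np.float64(89.9)] z 0.1681
top plane 852 [-0.0759 -0.8906  0.4484] [0.5076 0.2062 0.1341] std 0.0022126076973211935
  tilt deg 63.36002998017642 level dir yaw -4.87321859916813 ext along level [0.4212 0.557 ] along slope [-0.0636  0.0606]
top plane 405 [0.0536 0.5749 0.8164] [0.5038 0.1584 0.0939] std 0.0026837898264411774
  tilt deg 35.270527482228374 level dir yaw -5.329203251447409 ext along level [0.4129 0.5614] along slope [-0.0279  0.0372]
  meet point [0.5    0.1793 0.0794]
scene plane 306 [0.0516 0.3654 0.9294] [0.5241 0.1633 0.0878] std 0.0023558229321060777
  tilt deg 21.655663830025958 level dir yaw -8.034685861824295 ext along level [0.4047 0.5553] along slope [-0.0288  0.0579]
scene plane 248 [-0.1035 -0.9138  0.3928] [0.5227 0.219  0.1451] std 0.002133802654919488
  tilt deg 66.87156564299472 level dir yaw -6.461731177336541 ext along level [0.4141 0.5458] along slope [-0.0811  0.0426]
  meet point [0.5    0.1926 0.0776]
plate 1114 [array([500.6, 190. ]), array([219.2, 238.5]), np.float64(89.9)] z 0.0084
```

```bash
cat >> h.py <<'E'
from scipy.spatial.transform import Rotation as Ro
def tool(yaw,roll=0,pitch=0):
    # object frame Rz(yaw)*Rx(roll)*Ry(pitch), tool x=-X, z=-Z
    return (Ro.from_euler('ZXY',[yaw,roll,pitch])*Ro.from_quat([0,1,0,0])).as_quat()
E
python3 - <<'E'
from h import *
from cell import r,optics
out=[]
for n,p,y in(("w_stand",[.47,.14,.40],-.09),("w_rack",[.56,-.215,.40],.063)):
    r.move_to(p,tool(y)); r.sleep(.2)
    T=np.eye(4);T[:3,:3]=Ro.from_quat(r.current_ee_rot()).as_matrix();T[:3,3]=r.current_tool_pos()
    im=optics.get_image("wrist");im["T"]=T@im["mount"];np.savez(n+".npz",**im);out.append(im["pixels"])
    print(r.current_t(),T[:3,3],im["fx"],im["D"])
cv2.imwrite("pics/wr.png",cv2.resize(np.hstack(out)[:,:,::-1],(800,300),interpolation=cv2.INTER_AREA))
E
```

```text
2.375 [0.46987758 0.14045396 0.39984951] 281.8452526779556 [-0.04556891  0.          0.          0.          0.        ]
3.9917 [ 0.56016593 -0.21411125  0.40023908] 281.8452526779556 [-0.04556891  0.          0.          0.          0.        ]
```

View pics/wr.png

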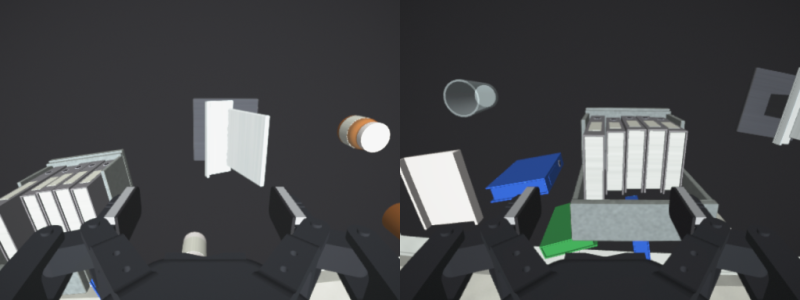

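Left view: the ledge is at px (217,135) and the backrest at (248,145), with nothing in the way. Right view: the tall binder is leftmost at (593,160), and its top is visible in front of the shelf. Now I'll fit points from both.

```bash
python3 - <<'E'
from h import *
from scipy.optimize import least_squares
np.set_printoptions(suppress=True,precision=4)
def box(P,z0,z1,x0,x1,y0,y1):
    P=P.reshape(-1,3);m=(P[:,2]>z0)&(P[:,2]<z1)&(P[:,0]>x0)&(P[:,0]<x1)&(P[:,1]>y0)&(P[:,1]<y1);return P[m]
t=dict(np.load("top.npz"));ws=dict(np.load("w_stand.npz"));wr=dict(np.load("w_rack.npz"))
T=cloud(t);A=cloud(ws,ws["T"]);B=cloud(wr,wr["T"])
c,s=np.cos(np.radians(25)),np.sin(np.radians(25))
for nm,C in(("top",T),("wrist",A)):
    P=box(C,.06,.2,.38,.62,.08,.30);p=np.array([.49,.18,.08,-.09])
    for it in range(6):
        R=Ro.from_euler('ZX',[p[3],-np.radians(25)]).as_matrix();L=(P-p[:3])@R
        th=.012 if it<2 else .007
        bk=(abs(L[:,1])<th)&(L[:,2]>.02)&(L[:,2]<.11);le=(abs(L[:,2])<th)&(L[:,1]<-.01)&(L[:,1]>-.036)
        def f(v):
            R=Ro.from_euler('ZX',[v[2],-np.radians(25)]).as_matrix()
            o=np.array([p[0],v[0],v[1]]);return np.r_[((P[bk]-o)@R)[:,1],((P[le]-o)@R)[:,2]]
        q=least_squares(f,[p[1],p[2],p[3]],loss="huber",f_scale=.003).x;p[1:]=q
        R=Ro.from_euler('ZX',[p[3],-np.radians(25)]).as_matrix();L=(P-p[:3])@R
        m=(abs(L[:,1])<.008)&(L[:,2]>.02);e=np.percentile(L[m,0],[.5,99.5])
        l=(abs(L[:,2])<.008)&(L[:,1]<-.01);e2=np.percentile(L[l,0],[.5,99.5])
        d=e2.mean() ;p[0]+=d*np.cos(p[3]);p[1]+=d*np.sin(p[3])
    print(nm,"rest origin",p[:3],"yaw",p[3],np.degrees(p[3]),"back ext",e,"ledge ext",e2,bk.sum(),le.sum(),"rms",np.std(f(q)))
psi=np.radians(3.6);R2=np.array([[np.cos(psi),-np.sin(psi)],[np.sin(psi),np.cos(psi)]])
for nm,C in(("top",T),("wrist",B)):
    Sh=box(C,.266,.285,.5,.8,-.33,-.04);r=cv2.minAreaRect(Sh[:,:2].astype(np.float32)*1000);print(nm,"shelf",r,np.median(Sh[:,2]))
    Q=box(C,.209,.22,.5,.68,-.28,-.19);L=Q[:,:2]@R2
    print(nm,"tall top: x' ,y' pct",np.percentile(L[:,0],[1,99]),np.percentile(L[:,1],[1,5,50,95,99]),"z",np.median(Q[:,2]),len(Q))
    Q=box(C,.155,.18,.5,.68,-.23,-.05);L=Q[:,:2]@R2
    print("  shorts y'",np.percentile(L[:,1],[1,99]),"x'",np.percentile(L[:,0],[1,99]))
    r=cv2.fitLine  # spine yaw
V=box(B,.05,.2,.5,.62,-.26,-.2);L=V[:,:2]@R2
print("spine pts",len(V),np.percentile(L[:,0],[5,25,50,75]))
m=abs(L[:,0]-np.percentile(L[:,0],25))<.004;print(np.percentile(L[m,1],[1,50,99]),np.degrees(np.polyfit(V[m,1],V[m,0],1)[0]))
E
```

```text
top rest origin [0.5062 0.1816 0.0811] yaw -0.08946971143023127 -5.126236859205632 back ext [-0.0591  0.0591] ledge ext [-0.0742  0.0742] 585 292 rms 0.002295742778967282
wrist rest origin [0.5062 0.1829 0.079 ] yaw -0.08919051376001509 -5.11024001105236 back ext [-0.0589  0.0585] ledge ext [-0.0736  0.0736] 3100 1334 rms 0.0008011211658859886
top shelf ((658.4236450195312, -156.54669189453125), (57.96223831176758, 191.01885986328125), 3.5697922706604004) 0.27565506771169135
top tall top: x' ,y' pct [0.5433 0.6218] [-0.279  -0.2777 -0.2636 -0.2481 -0.2468] z 0.2135204053440617 246
  shorts y' [-0.2475 -0.1142] x' [0.5435 0.626 ]
wrist shelf ((657.74609375, -156.5133819580078), (58.50641632080078, 191.46408081054688), 3.2301793098449707) 0.2728253353626101
wrist tall top: x' ,y' pct [0.5415 0.6445] [-0.2857 -0.2795 -0.265  -0.2495 -0.2483] z 0.21013935438389844 2090
  shorts y' [-0.2457 -0.1089] x' [0.5419 0.6527]
spine pts 1088 [0.5399 0.541  0.5442 0.5595]
[-0.2902 -0.264  -0.2354] -1.2009969733572605
```

```bash
cat >> h.py <<'E'
YAW=np.radians(3.5); GX,GZ=-.038,.187
F0=np.array([.6149,-.2263,.015])
def tcp(foot,Rb): return foot+Rb.apply([GX,0,GZ]),(Rb*Ro.from_quat([0,1,0,0])).as_quat()
def tipped(th,lift=.003,dx=0):
    R0=Ro.from_euler('z',YAW);Rb=R0*Ro.from_euler('y',-th)
    edge=F0+R0.apply([-.0575+dx,0,lift]); return edge+Rb.apply([.0575,0,0]),Rb
RO=np.array([.5062,.1825,.080]);RYAW=-.0893
def seat(y,z,extra=0,x=0):
    Rb=Ro.from_euler('ZX',[RYAW,-np.radians(25)]); return RO+Rb.apply([x,y,z]),Rb
E
python3 - <<'E'
from h import *
from cell import r,optics
for nm,pose in([(f"tip{t}",tipped(t)) for t in(0,.2,.4)]+[("lift",tipped(.4,.22,0)),("back",tipped(.4,.24,-.12)),("ab",seat(-.022,.14)),("seat",seat(-.019,0))]):
    p,q=tcp(*pose);j=r.inverse_kinematics(p,q);print(nm,p.round(3),None if j is None else np.round(j,2))
p,q=tcp(F0,Ro.from_euler('z',YAW))
r.move_to(p+[0,0,.09],q); r.set_gripper(1.0,80)
r.move_linear(p,vel=.08); print(r.current_contact_force())
r.set_gripper(0.0,80); print(r.current_t(),r.current_opening(),r.current_tool_pos(),p,r.current_contact_force())
im=optics.get_image("scene");cv2.imwrite("pics/g.png",cv2.resize(im["pixels"][110:250,160:340,::-1],None,fx=4,fy=4))
E
```

```text
tip0 [ 0.577 -0.229  0.205] [-0.45  0.53  1.51 -0.    1.11 -2.08]
tip0.2 [ 0.54  -0.231  0.205] [-0.53  0.4   1.72  0.15  0.86 -2.25]
tip0.4 [ 0.503 -0.233  0.198] [-0.63  0.31  1.92  0.43  0.64 -2.57]
lift [ 0.503 -0.233  0.415] [-0.63  0.09  1.63  0.28  1.12 -2.34]
back [ 0.383 -0.24   0.435] [-0.83 -0.11  1.78  0.33  1.23 -2.53]
ab [0.479 0.304 0.386] [ 0.62  0.43  1.27 -0.33  1.73 -0.87]
seat [0.474 0.247 0.258] [ 0.55  0.45  1.55 -0.35  1.42 -0.83]
[-0.04773631  0.00861889 -0.08284086]
6.5417 0.36505664503999896 [ 0.57698718 -0.22882419  0.20235728] [ 0.57697088 -0.22861984  0.202     ] [-2.60478577 -0.87392679  3.9518688 ]
```

View pics/g.png

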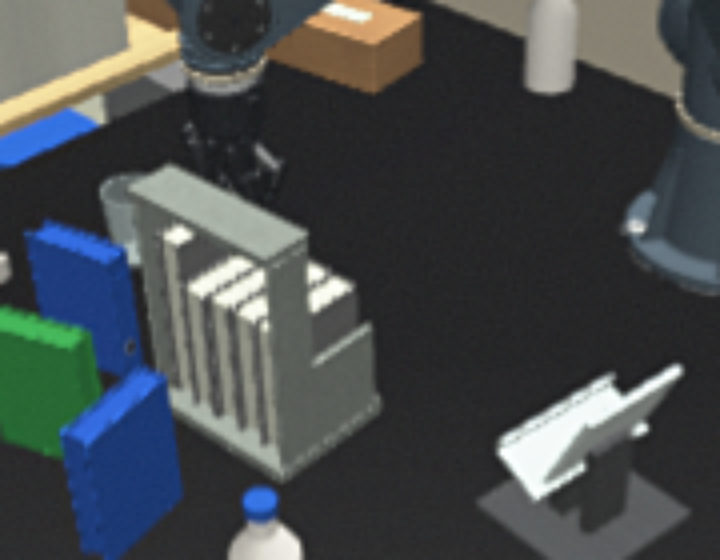

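The opening of 0.365 (31 mm) means the binder is gripped, and the picture shows the short binders untouched. Next: tip it, lift it, pull it back and check.

```bash
python3 - <<'E'
from h import *
from cell import r,optics
for t in np.arange(0,.401,.05):
    p,q=tcp(*tipped(t)); r.move_linear(p,q,vel=.1)
    if t in(0,) or t>.19: print(round(t,2),r.current_contact_force().round(1),r.current_opening())
r.sleep(.3)
im=optics.get_image("scene")
for l,dx in((.06,0),(.22,-.02),(.24,-.12)):
    p,q=tcp(*tipped(.4,l,dx)); r.move_linear(p,q,vel=.15)
    print(r.current_contact_force().round(1),r.current_opening())
r.sleep(.2);print(r.current_t())
im2=optics.get_image("scene");np.savez("lift.npz",**im2)
a=[cv2.resize(i["pixels"][90:250,150:350,::-1],None,fx=2,fy=2) for i in(im,im2)]
cv2.imwrite("pics/tip.png",np.hstack(a))
E
```

```text
0.0 [-0.6  0.1 -2.7] 0.3622506621110288
0.2 [ 0.5 -0.6 -3. ] 0.3628728064114754
0.25 [ 0.9 -0.3 -3.3] 0.3643425751287216
0.3 [ 0.3  0.2 -3.4] 0.36323286934327703
0.35 [ 0.2 -0.2 -3.6] 0.36189636141881154
0.4 [-0.1 -0.2 -4.3] 0.3654493848481322
[ 0.2  0.6 -4.1] 0.3583432393071387
[-4.2 -0.9 -1.3] 0.3613443364629312
[ 0.9 -0.9 -3.1] 0.3678280025378087
11.9833
```

View pics/tip.png

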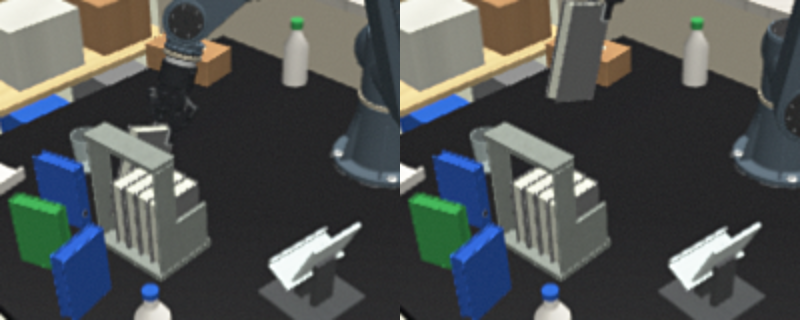

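The left picture shows the binder tipped out with its foot in the rack. The right one shows it clear at (580,50), with the four short binders upright. Next I'll move above the ledge and check its pose in the hand.

```bash
python3 - <<'E'
from h import *
from cell import r,optics
np.set_printoptions(suppress=True,precision=4)
p,q=tcp(*seat(-.030,.15)); r.move_to(p,q); r.sleep(.3)
print(r.current_t(),r.current_tool_pos()-p,r.current_contact_force().round(2),r.current_opening())
f,Rb=seat(-.030,.15)
for n in("scene","top"):
    im=optics.get_image(n);np.savez("ab_"+n,**im)
    L=(cloud(im).reshape(-1,3)-f)@Rb.as_matrix()
    m=(abs(L[:,0])<.09)&(abs(L[:,1])<.03)&(L[:,2]>-.03)&(L[:,2]<.23);Q=L[m]
    print(n,len(Q),"ext",np.percentile(Q,[1,99],axis=0))
    k=(Q[:,1]*(1 if n=="scene" else -1)>.008)&(Q[:,2]>.01)&(Q[:,2]<.13)&(abs(Q[:,0])<.05);C=Q[k]
    if len(C)>30:
        c=C.mean(0);v=np.linalg.svd(C-c)[2][2];v*=np.sign(v[1]);print(" cover normal",v,"at",c,len(C))
    if n=="scene": cv2.imwrite("pics/ab.png",cv2.resize(im["pixels"][90:290,200:400,::-1],None,fx=3,fy=3))
    # bottom / end edges on the visible cover
    E=Q[abs(Q[:,1]-np.median(Q[:,1]))<.008]
    for x0 in(-.04,-.02,0,.02,.04):
        s=Q[abs(Q[:,0]-x0)<.01]; print("  x",x0,"zmin",np.percentile(s[:,2],1) if len(s)>10 else None,end="")
    for z0 in(.03,.06,.09,.12):
        s=Q[abs(Q[:,2]-z0)<.01]; print("\n  z",z0,"x range",np.percentile(s[:,0],[1,99]) if len(s)>10 else None,end="")
    print()
E
```

```text
14.3167 [ 0.0002 -0.0004  0.0001] [ 0.58  0.59 -3.96] 0.36637822636272005
scene 1148 ext [[-0.0551 -0.0272  0.0014]
 [ 0.0574  0.0268  0.2226]]
 cover normal [0.0047 1.     0.0078] at [0.0047 0.0147 0.0722] 239
  x -0.04 zmin 0.007407990644719333  x -0.02 zmin 0.001675169790215671  x 0 zmin 0.005127853620434888  x 0.02 zmin 0.0025758889753849453  x 0.04 zmin 0.0008199675196189322
  z 0.03 x range [-0.0597  0.0497]
  z 0.06 x range [-0.0569  0.0509]
  z 0.09 x range [-0.0563  0.0537]
  z 0.12 x range [-0.0485  0.0549]
top 1923 ext [[-0.0639 -0.0257  0.0019]
 [ 0.0537  0.0132  0.1993]]
 cover normal [-0.0013  1.     -0.0063] at [-0.0011 -0.0167  0.0731] 837
  x -0.04 zmin 0.002108789004861435  x -0.02 zmin 0.005219182715596942  x 0 zmin 0.0024101866489826887  x 0.02 zmin 0.0017391610936600805  x 0.04 zmin 7.322781389461703e-05
  z 0.03 x range [-0.0668  0.0461]
  z 0.06 x range [-0.067   0.0475]
  z 0.09 x range [-0.0636  0.0503]
  z 0.12 x range [-0.0607  0.0516]
```

View pics/ab.png

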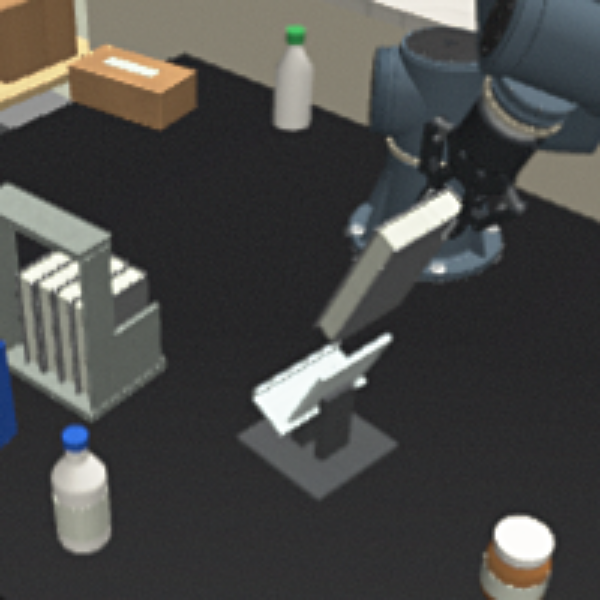

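Measured against the backrest frame, the binder is square in the cover normal but has slipped about 0.06 rad in the grip (foot towards -x). I'll correct that with the tool and lower until there is contact force.

```bash
python3 - <<'E'
from h import *
from cell import r,optics
np.set_printoptions(suppress=True,precision=2)
_,Rb=seat(0,0);qc=(Rb*Ro.from_euler('y',-.06)*Ro.from_quat([0,1,0,0])).as_quat()
go=lambda y,z,v:r.move_linear(tcp(*seat(y,z))[0],qc,vel=v)
F=lambda:Rb.inv().apply(r.current_contact_force())
go(-.021,.12,.1);go(-.021,.015,.1);r.sleep(.2);f0=F();print(r.current_t(),"free",f0)
z=.010
while z>-.010:
    go(-.021,z,.03);r.sleep(.05);f=F()-f0;print(round(z,4),f)
    if f[2]>8: break
    z-=.0015
y=-.021
while y<-.010:
    y+=.0015;go(y,z,.03);r.sleep(.05);f=F()-f0;print("y",round(y,4),f)
    if f[1]<-4: break
r.sleep(.3);print(r.current_t(),r.current_opening(),y,z)
f,_=seat(y,z)
for n in("scene","top"):
    im=optics.get_image(n);L=(cloud(im).reshape(-1,3)-RO)@Rb.as_matrix()
    Q=L[(abs(L[:,0])<.09)&(L[:,1]>-.045)&(L[:,1]<.005)&(L[:,2]>.015)&(L[:,2]<.21)]
    for z0 in(.03,.06,.09,.12,.15):
        s=Q[(abs(Q[:,2]-z0)<.01)&(Q[:,1]<-.02)]; print(n,z0,np.percentile(s[:,0],[1,99])*1000 if len(s)>10 else None,np.median(s[:,1])*1000 if len(s) else '')
cv2.imwrite("pics/seat.png",cv2.resize(optics.get_image("scene")["pixels"][90:290,200:400,::-1],None,fx=3,fy=3))
E
```

```text
16.2833 free [ 0.25  2.47 -2.94]
0.01 [-0.61 -0.88 -0.3 ]
0.0085 [-0.93 -1.54  0.15]
0.007 [-0.02 -1.06 -0.89]
0.0055 [-0.17 -0.46  0.01]
0.004 [-0.19 -0.32  0.2 ]
0.0025 [-0.13 -0.43 -0.44]
0.001 [-0.51 -0.69 -0.73]
-0.0005 [-2.03 -0.9   9.5 ]
y -0.0195 [-2.17 -3.78 11.93]
y -0.018 [-1.29 -5.31 10.05]
19.65 0.3633248841076739 -0.018 -0.0004999999999999983
scene 0.03 [50.35 58.62] -28.363646413571406
scene 0.06 [49.96 58.88] -30.632885707068578
scene 0.09 [49.53 58.74] -28.790086669517436
scene 0.12 [48.88 60.28] -29.176942856061416
scene 0.15 [50.5  60.61] -28.117298343036154
top 0.03 [-55.85  55.62] -36.46312164830864
top 0.06 [-55.53  56.46] -36.273096883575676
top 0.09 [-55.65  54.9 ] -36.08726248141003
top 0.12 [-55.77  56.08] -35.88635459335736
top 0.15 [-55.8   56.58] -35.29720472353875
```

View pics/seat.png

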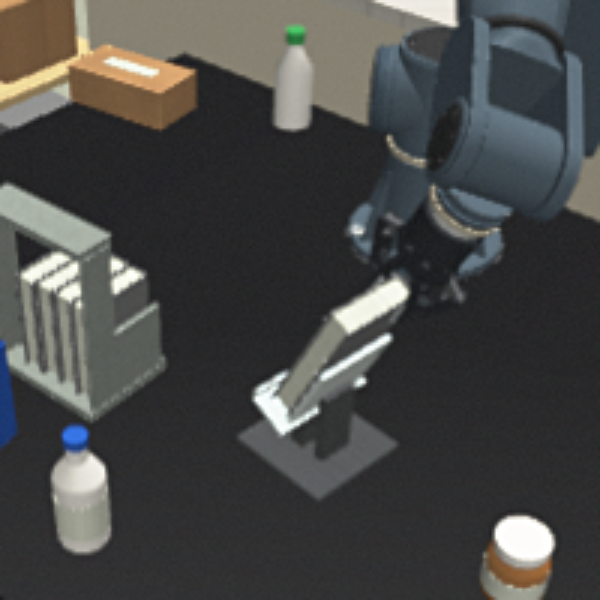

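The binder is centred to within 1 mm, parallel to the backrest and seated with about 10 N, with the fingers still holding it. Release, back off and check.

```bash
python3 - <<'E'
from h import *
from cell import r,optics
np.set_printoptions(suppress=True,precision=4)
_,Rb=seat(0,0)
r.set_gripper(1.0);r.sleep(.3)
p=np.array(r.current_tool_pos());a=Ro.from_quat(r.current_ee_rot()).apply([0,0,-1])
r.move_linear(p+a*.10,vel=.08);r.move_linear(p+a*.10+np.array([-.05,.03,.08]),vel=.15);r.sleep(.5)
print(r.current_t(),r.current_contact_force())
ims={n:optics.get_image(n) for n in("scene","top")}
for n,im in ims.items():
    L=(cloud(im).reshape(-1,3)-RO)@Rb.as_matrix()
    Q=L[(abs(L[:,0])<.075)&(L[:,1]>-.042)&(L[:,1]<.01)&(L[:,2]>.015)&(L[:,2]<.215)]
    print(n,"ext",np.percentile(Q,[1,99],axis=0))
    if n=="top":
        C=Q[(Q[:,1]<-.024)&(Q[:,2]<.19)&(abs(Q[:,0])<.05)];c=C.mean(0);v=np.linalg.svd(C-c)[2][2];print("cover n",v*np.sign(v[1]),c)
        for z0 in(.03,.09,.15):
            s=Q[(abs(Q[:,2]-z0)<.01)&(Q[:,1]<-.02)];print(z0,np.percentile(s[:,0],[1,99]))
for n in("scene","top"):
    o=dict(np.load(n+".npz"));print(n,"bystander px change:",[int((abs(o["pixels"][b:d,a_:c].astype(int)-ims[n]["pixels"][b:d,a_:c]).max(-1)>40).sum()) for a_,b,c,d in ((216,118,240,146),(96,205,124,230),(383,203,412,227),(272,186,320,212))] if n=="top" else "")
A=np.hstack([cv2.resize(ims["scene"]["pixels"][110:290,180:380,::-1],(400,360)),cv2.resize(ims["top"]["pixels"][90:270,160:360,::-1],(400,360))])
cv2.imwrite("pics/end.png",A)
E
```

```text
23.3833 [0.4939 0.6942 0.4821]
scene ext [[-0.053  -0.0314  0.0196]
 [ 0.0628  0.009   0.2009]]
top ext [[-0.0562 -0.0373  0.0182]
 [ 0.0562 -0.0004  0.2041]]
cover n [ 0.0028  0.9999 -0.0155] [ 0.     -0.0333  0.1066]
0.03 [-0.0558  0.0555]
0.09 [-0.0559  0.0545]
0.15 [-0.0561  0.0564]
scene bystander px change: 
top bystander px change: [0, 0, 0, 43]
```

View pics/end.png

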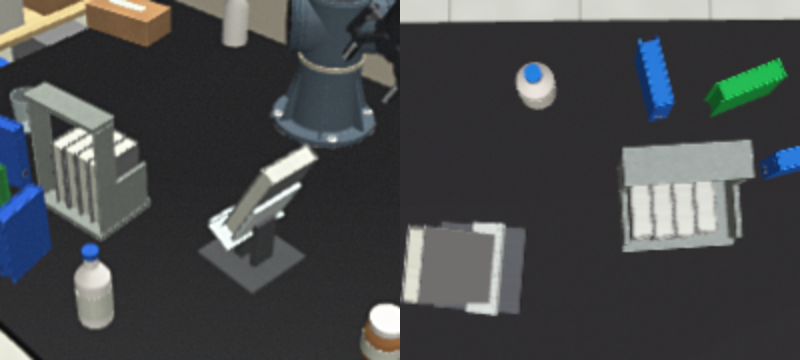

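The tall binder is standing on the ledge, centred and flat on the backrest. The four short binders are upright and the bystanders have not moved, so I'm handing in.

```bash
python3 -c "
from cell import r
r.hand_in();print(r.current_t())"
```

```text
the job is handed in; nothing more can be done
the job is handed in; nothing more can be done
```

The tall binder is standing on the reading stand's ledge, and I handed the job in at about 23 s on the robot's clock. The hand-in gives no verdict, so what follows rests on my own checks.

I gripped the binder by its top and tipped it out 0.4 rad with its front lower edge kept about 3 mm above the board. I then lifted it clear of the shelf and lowered it onto the ledge until the force rose by about 10 N. I nudged it to the backrest, released it and backed off.

**Binder:** the last check put it centred within about 1 mm and parallel to the backrest within about 0.02 rad. The front cover's depth puts the foot centre about 17–20 mm off the backrest, inside the 10–36 mm allowed.

**Surroundings:** the bottle, jar and beaker show no change in the top view, and the robot touches nothing. The four short binders are upright. 43 pixels changed in the patch of the top view that holds them, but no displacement is visible; I did not measure their positions.

**Disagreements:**
- The binder slipped about 0.06 rad in the grip on the way, and I corrected for that before lowering it.
- The scene camera placed the binder about 5 mm further along the ledge than the top camera did. Its view of the binder was partial and noisier; both readings are well within the 30 mm limit.

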